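Tighten the wing screw of a bread-slicing guide

TASK

The stop block of the bread-slicing guide is loose: push the wings of its orange wing screw round clockwise (seen from above) with a fingertip, stroke after stroke, until the screw is fully tight, its collar down on the block. Only push the wings, gently once it tightens: do not pinch the screw between the fingers. Leave the spice jar, jam jar and mug standing where they are, and finish clear of everything.

Things in the scene. Friction and masses are not known exactly. Their poses are not given: they have to be found in the camera images.
- wing_screw (a joint): turn of the orange wing screw in rad: grows clockwise seen from above (tightening), 0 loosest, 7.0 fully tight; starts at 1.5 to 4.0. Friction about 0.035 N m (1.5 N on a wing); stays where it is left; sinks 1.43 mm per rad. At 7.0 it meets a firm stop: pushing on only twists the springy wings on their hub (about 6 N more per 0.1 rad of twist), and they spring back when let go
- clamp_screw: the screw's steel stem, with the orange wing screw on it: hub 26 mm over its collar, 19 mm thick above that; two upright flat wings, 180 degrees apart, each 7 mm thick, 24 mm tall, reaching 33 mm from the axis (66 mm over both). The wings' lower edges stand (18.5 mm - 1.43 mm x joint value) above point screw_axis, their upper edges 24 mm higher. The origin is on the screw's axis, z up; its x axis is that of the stop block (it does not turn with the wings)
- wing_tip (a point): outer end of one of the two wings, half-way up the wing and in the middle of its thickness, 33 mm from the screw's axis. The wing points along the stop block's +x at joint value 0 and turns clockwise seen from above as the joint value grows
- screw_axis (a point): point where the screw's axis meets the top face of the stop block, 48 mm above the worktop; the x axis points horizontally square to the fence and towards it, z up
- stop_block: fixed wooden block, 60 (x) x 56 (y) x 30 mm tall, standing on the guide's base board, origin at the centre of its underside, x towards the fence
- slicing_guide: fixed bread-slicing guide of light wood: base board 150 (x) x 300 (y) mm, top 18 mm above the worktop, origin on the worktop under its centre. Along its far (+x) side a slotted fence 14 mm thick and 300 mm long rises to 97 mm above the worktop; its near face is at x = +48 mm, 36 mm from the screw's axis, so a finger cannot follow a wing between the screw and the fence. The other sides of the screw are open
- spice_jar: loose spice jar with a red cap, 45 mm across, 108 mm tall, origin at the centre of its underside, z up; a bystander beside the guide
- jam_jar: loose glass jam jar with a pale lid, 66 mm across, 100 mm tall, origin at the centre of its underside, z up; a bystander beside the guide
- mug: loose green and white mug, 78 x 109 mm with its handle, 101 mm tall, origin at the centre of its underside, z up; a bystander beside the guide

How it is judged:
At the end, for the whole second after the job is handed in: The wing screw stands still within 0.3 rad of its tight stop (joint value over 6.7), and the spice jar, jam jar and mug stand upright within 25 mm of where they were (value of joint wing_screw above 6.7 rad and velocity of joint wing_screw between -0.05 and 0.05 rad/s and distance of each of spice_jar, jam_jar, mug from where it was at the start of the episode below 0.025 m and angle between each of spice_jar, jam_jar, mug's own z axis and vertical below 0.15 rad); the robot touches nothing.
It fails at once if the wing screw is pinched between the fingers or pushed with more than 25 N (contact force between the fingers and clamp_screw above 25 N).
It fails at once if the spice jar, jam jar or mug is lifted, carried, shoved (25 mm) or tipped (distance of any of spice_jar, jam_jar, mug from where it was at the start of the episode above 0.025 m or angle between any of spice_jar, jam_jar, mug's own z axis and vertical above 0.3 rad).
It also fails if it takes over 51 s, if anything falls off the work surface, if the arm or the gripper's body presses on something with over 40 N, if the wrist force passes 120 N, or if a joint passes its speed limit or range.

ROBOT

A 7-joint arm with a two-finger parallel gripper is mounted at the origin on a cart in front of the work surface, level with it; the furniture and walls round the work are solid. World frame = base frame: x ahead of the robot, y to its left, z up, the work surface at z = 0. Lengths are in m, angles in rad, forces in N, time in s.
With the tool pointing down it reaches from about 0.425 to 1.025 m from the base axis. Payload 9.4 kg.
Tool frame: the origin (TCP) lies midway between the tips of the shut fingers; the grasp point (between the pads) lies 19 mm behind it; z points along the fingers, y is the line along which they close (so a half turn about z gives the same grasp; the last joint's range is limited). The gripper opens to 93 mm and grips with 3 to 60 N. Pads are 15 mm wide; open, the fingers measure 128 mm over their backs; the gripper's body (75 mm by 188 mm) begins 65 mm behind the grasp point.
Start: joints at [-1.315, 0.599, -0.003, 1.599, 0.002, 0.943, -0.08], TCP at [0.237, 0.685, 0.219] pointing down, gripper open.
Joint ranges: [-2.57, 2.57], [-0.35, 1.97], [-1.29, 1.29], [0.11, 2.56], [-1.05, 4.19], [0.11, 1.86], [-2.63, 2.63]. Speed limits (rad/s): [2.22, 2.22, 3.01, 3.01, 3.14, 3.14, 3.14].

INTERFACE

Orientations are given as [roll, pitch, yaw] about the fixed x, y, z axes, in that order (R = Rz(yaw) Ry(pitch) Rx(roll)).
In Python, from station import arm gives the robot as it stands.
- The arm moves only by the tool send_rows, never from a script. Its argument "series" is a list of rows, each an object with "gripper": the opening, from 0 (shut) to 1 (fully open); "linear": the shift along the world's x, y, z in m, a list of three; "twist": the turn, a rotation vector about the world's x, y, z in degrees, a list of three. A call has exactly 5 rows; each row is the pose to reach, as a shift and turn from the pose commanded when the call began; what a row does not reach only later rows make up. A row lasts 1/12 s, in which the tool goes at most 41.7 mm and 7.16 degrees, less where a joint would pass 70% of its speed; a pose out of reach is approached as far as the arm can. A call with a gripper value outside its range is refused whole. The fingers move at their own pace and stop on an object; the grip force is fixed at half the most. Time passes only in rows, so rows that repeat a pose let the fingers close, or fill a call up. It gives the time, the measured TCP pose, the force, the opening and the grip force at its end, in the units of the state.
- arm.get_obs(): the state, without advancing time (a new reading comes with each control period).
- arm.grab_frame(name): name is "scene" or "top" or "wrist"; returns (picture, depth): 480x640x3 uint8, red, green, blue; 480x640 float32, m along the optical axis (not along the pixel's ray), 0 where there is no reading.
- arm.get_calibration(name): a dict with "fx", "fy", "cx", "cy" (pixels), "k1" (the pictures are not rectified: a ray, as slopes to the right and down, at radius r is drawn at 1 + k1 r^2 times it, then the intrinsics apply), "extrinsics" (4x4, takes a point from world to camera coordinates); the wrist camera has in their place "tool_from_camera" (4x4, takes a point from camera to tool coordinates, whose origin is the TCP and whose axes are the flange's). Camera axes: x right, y up, looking along -z (the intrinsics and any distortion apply to the point x, -y, -z); pixel columns grow to the right and rows downward; lengths in m; the calibration is good to about 2 mm. A picture is of the moment at which its call begins: read the wrist's pose just before it. get_calibration takes no time and is no camera call.
- arm.close_job(): hands the job in; it is judged then, once.
The state is a dict: "time": time; "joints": joint angles; "joint_velocities": joint speeds; "effort": joint torques, N m; "eef_pos": TCP position; "ee_rot": TCP orientation; "contact_force": force on the tool from outside, world axes, zero at the start; "torque": the same for the moment, N m; "gripper_width": opening from 0.0 (shut) to 1.0 (fully open); "grip_force": force on a finger pad.
Only numpy, scipy, OpenCV 4.12 (cv2) and the standard library are available. Lean on these libraries where they do the work, as an engineer would, in place of code of your own. Each camera call takes 0.05 s, during which the arm holds its last target. There are 200 camera calls.

## Working session

There is one attempt and no reset: what is moved stays moved. The work goes in short steps, Python scripts to look and compute and a tool call to move; the robot and the scene stay as the last step left them, time stands still between calls to the robot, and variables do not carry over. Pictures are saved under pics/ and viewed, at most 10 in all, crops included, and the job is handed in when it is done.

Besides the shell and the picture viewer there is one more tool, called after ">>>" by a JSON object that holds its "op" and its "data", one argument or row to a line. send_rows: Moves the arm, as the interface text tells. Its arguments: {"type":"object","properties":{"series":{"type":"array"}},"required":["series"]}

```bash
ls; mkdir -p pics; cat > h.py <<'E'
import numpy as np,cv2
from station import arm
def und(c,u,v):
    x=(u-c['cx'])/c['fx'];y=(v-c['cy'])/c['fy'];k=c['k1'];X,Y=x,y
    for _ in range(20):
        s=1+k*(X*X+Y*Y);X,Y=x/s,y/s
    return X,Y
def wfc(name,c,obs=None):
    if 'extrinsics' in c: return np.linalg.inv(np.array(c['extrinsics']))
    from scipy.spatial.transform import Rotation as R
    T=np.eye(4);T[:3,:3]=R.from_euler('xyz',obs['ee_rot']).as_matrix();T[:3,3]=obs['eef_pos']
    return T@np.array(c['tool_from_camera'])
def cloud(name,depth,obs=None):
    c=arm.get_calibration(name);v,u=np.mgrid[:480,:640].astype(float)
    X,Y=und(c,u,v);P=np.stack([X*depth,-Y*depth,-depth,np.ones_like(X)],-1)
    return (P@wfc(name,c,obs).T)[...,:3]
def ray(name,u,v,z,obs=None):
    c=arm.get_calibration(name);T=wfc(name,c,obs);X,Y=und(c,u,v)
    d=T[:3,:3]@np.array([X,-Y,-1]);o=T[:3,3];return o+d*(z-o[2])/d[2]
E
python3 - <<'E'
from h import *
o=arm.get_obs();print(o)
for n in('top','scene'):
    p,d=arm.grab_frame(n);cv2.imwrite(f'pics/{n}0.png',p[...,::-1]);np.savez(f'{n}0.npz',p=p,d=d)
    h=cv2.cvtColor(p,cv2.COLOR_RGB2HSV);P=cloud(n,d)
    m=cv2.inRange(h,(5,150,120),(22,255,255))
    k,l,s,c=cv2.connectedComponentsWithStats(m)
    for i in range(1,k):
        if s[i,4]>40:
            q=P[(l==i)&(d>0)];print(n,s[i],c[i],np.median(q,0),q[:,2].max())
E
```

```text
pics
{'time': 0.0, 'joints': array([-1.3146924 ,  0.60014841, -0.00256088,  1.60014987,  0.00179307,
        0.94286248, -0.07977464]), 'joint_velocities': array([-0.00072255, -0.00046425, -0.00054074,  0.00097645,  0.00062829,
       -0.00077875, -0.00099956]), 'effort': array([ 2.30865799e-04, -7.65077734e+01,  1.49719555e+00, -2.52353704e+01,
       -5.24345075e-02,  1.68192596e-02,  1.35140508e-04]), 'eef_pos': array([0.23669749, 0.68475133, 0.21773574]), 'ee_rot': array([-3.14003206e+00,  1.27851111e-04,  2.80888321e+00]), 'contact_force': array([0.07422664, 1.19151643, 0.66868281]), 'torque': array([0.03260738, 0.01315217, 0.01236338]), 'grip_force': 0.0, 'gripper_width': 1.000145724155862}
top [275 223  10  27 134] [280.02238806 236.56716418] [0.53686382 0.08164164 0.08184039] 0.09123960682062027
top [ 59 233  37  20 257] [ 79.71206226 242.46303502] [0.55998833 0.6042906  0.00975554] 0.019088407064559387
scene [223 123  48  15 306] [243.79411765 131.81372549] [0.74692141 0.9720198  0.11084792] 0.14148110017605886
scene [240 140   7   9  56] [243.17857143 143.67857143] [0.72617252 0.90633599 0.08279343] 0.10731853503839239
scene [214 185  27  10  89] [229.52808989 190.53932584] [0.55469556 0.60869587 0.00808251] 0.01548513938451912
scene [289 203  66  41 206] [322.7961165  223.94660194] [0.57894687 0.02983425 0.09495981] 0.09755578799954628
scene [284 223  29  23 408] [297.57107843 232.67892157] [0.53291115 0.07676399 0.06465282] 0.0861099249389764
scene [247 238  61  48 228] [277.75877193 262.3377193 ] [0.45559941 0.02640608 0.02219079] 0.025823102322538927
```

View pics/top0.png

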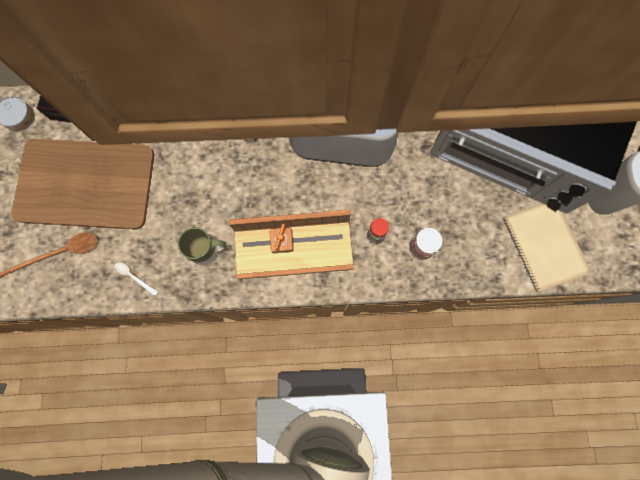

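View pics/scene0.png

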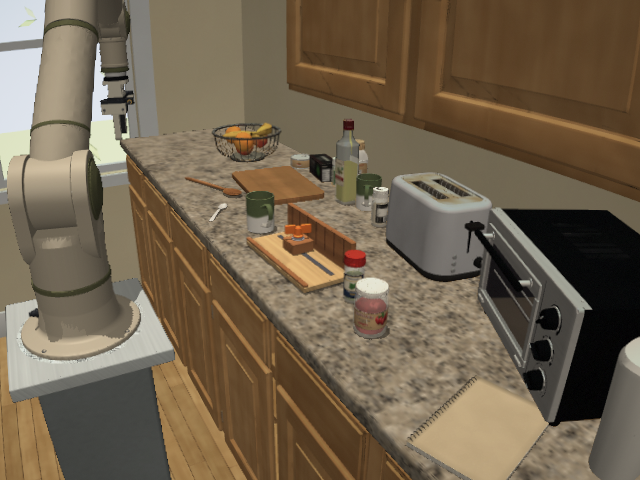

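The top view shows the guide at u 232–352, v 212–277, with the orange screw near (281,238). The red spice jar is at (380,227), the jam jar at (428,240) and the mug at (198,245). The scene view confirms that layout, and the fence runs at about +4° yaw. Next I move above the screw with the fingers shut for a wrist view.

>>> {"op": "send_rows", "data": {
  "series": [
    {"gripper": 0,"linear": [0.014,-0.03,0.01],"twist": [0,0,1.2]},
    {"gripper": 0,"linear": [0.028,-0.06,0.02],"twist": [0,0,2.4]},
    {"gripper": 0,"linear": [0.042,-0.09,0.03],"twist": [0,0,3.6]},
    {"gripper": 0,"linear": [0.056,-0.12,0.04],"twist": [0,0,4.8]},
    {"gripper": 0,"linear": [0.07,-0.15,0.05],"twist": [0,0,6]}
  ]
}}

```text
time: 0.52
eef_pos: [0.3072, 0.5335, 0.2686]
ee_rot: [-3.141, -0.0, 2.915]
contact_force: [0.3, -1.0, -0.6]
gripper_width: 0.689
grip_force: 0.0
```

>>> {"op": "send_rows", "data": {
  "series": [
    {"gripper": 0,"linear": [0.014,-0.03,0.01],"twist": [0,0,1.2]},
    {"gripper": 0,"linear": [0.028,-0.06,0.02],"twist": [0,0,2.4]},
    {"gripper": 0,"linear": [0.042,-0.09,0.03],"twist": [0,0,3.6]},
    {"gripper": 0,"linear": [0.056,-0.12,0.03],"twist": [0,0,4.8]},
    {"gripper": 0,"linear": [0.07,-0.15,0.03],"twist": [0,0,6]}
  ]
}}

```text
time: 0.93
eef_pos: [0.3774, 0.3838, 0.2991]
ee_rot: [3.141, 0.001, 3.019]
contact_force: [1.1, 0.5, -0.4]
gripper_width: 0.335
grip_force: 0.0
```

>>> {"op": "send_rows", "data": {
  "series": [
    {"gripper": 0,"linear": [0.014,-0.03,0],"twist": [0,0,1.2]},
    {"gripper": 0,"linear": [0.028,-0.06,0],"twist": [0,0,2.4]},
    {"gripper": 0,"linear": [0.042,-0.09,0],"twist": [0,0,3.6]},
    {"gripper": 0,"linear": [0.056,-0.12,0],"twist": [0,0,4.8]},
    {"gripper": 0,"linear": [0.07,-0.15,0],"twist": [0,0,6]}
  ]
}}

```text
time: 1.35
eef_pos: [0.4471, 0.2335, 0.2985]
ee_rot: [-3.141, -0.0, 3.124]
contact_force: [0.9, -0.5, -0.5]
gripper_width: 0.01
grip_force: 0.0
```

>>> {"op": "send_rows", "data": {
  "series": [
    {"gripper": 0,"linear": [0.01,-0.03,0],"twist": [0,0,1.2]},
    {"gripper": 0,"linear": [0.02,-0.06,0],"twist": [0,0,2.4]},
    {"gripper": 0,"linear": [0.03,-0.09,0],"twist": [0,0,3.6]},
    {"gripper": 0,"linear": [0.04,-0.12,0],"twist": [0,0,4.8]},
    {"gripper": 0,"linear": [0.05,-0.15,0],"twist": [0,0,5.4]}
  ]
}}

```text
time: 1.77
eef_pos: [0.4969, 0.0836, 0.2985]
ee_rot: [-3.142, -0.0, -3.065]
contact_force: [0.3, 0.2, 0.1]
gripper_width: 0.001
grip_force: 0.0
```

```bash
python3 - <<'E'
from h import *
o=arm.get_obs();print(o['eef_pos'],o['ee_rot'],o['joints'])
p,d=arm.grab_frame('wrist');cv2.imwrite('pics/w0.png',p[...,::-1]);np.savez('w0.npz',p=p,d=d,e=o['eef_pos'],r=o['ee_rot'])
P=cloud('wrist',d,o);h=cv2.cvtColor(p,cv2.COLOR_RGB2HSV)
m=(cv2.inRange(h,(3,150,130),(20,255,255))>0)&(d>0)&(P[...,2]>.052)&(P[...,2]<.1)
q=P[m];v,u=np.nonzero(m);print(m.sum(),q.mean(0),q.min(0),q.max(0),u.min(),u.max(),v.min(),v.max())
t=P[(d>0)&(abs(P[...,2]-.097)<.003)&(P[...,0]>.5)]
if len(t): print('fence top',len(t),cv2.minAreaRect(t[:,:2].astype(np.float32)))
t=P[(d>0)&(abs(P[...,2]-.048)<.003)]
print('block top',len(t),cv2.minAreaRect(t[:,:2].astype(np.float32)))
E
```

```text
[0.49692297 0.08358462 0.29851853] [-3.14152849e+00 -2.03517758e-04 -3.06477300e+00] [-0.33895242  0.23904313  0.07431534  2.0028423  -0.02240079  0.9006764
  1.39479102]
3113 [0.57355856 0.05311294 0.09372194] [ 0.50778797 -0.14470338  0.05722771] [0.59461928 0.20458808 0.09993564] 65 441 212 301
fence top 4807 ((0.6252036690711975, 0.05942372977733612), (0.22765257954597473, 0.54644376039505), 3.1245052814483643)
block top 3432 ((0.5594256520271301, 0.13566206395626068), (0.7186440825462341, 0.2765568196773529), 61.32978439331055)
```

View pics/w0.png

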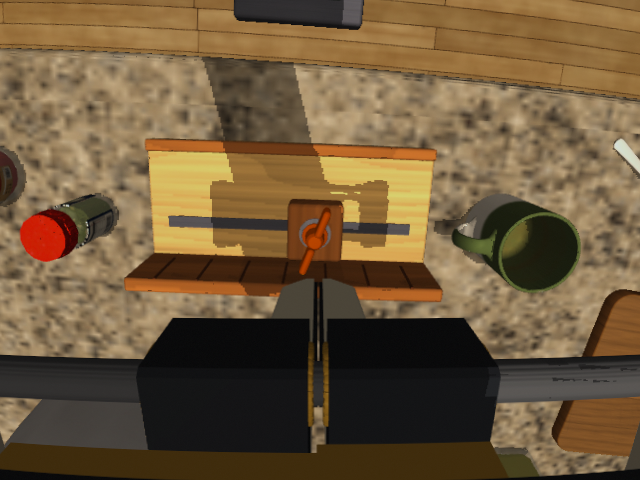

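The wrist view shows +x downwards and +y to the right. The hub is at about (315,237), with wing tips at (327,208) and (302,273), and the fence is below it at v 255–300. The spice jar is at (50,235) and the mug at (535,250), both well clear of the screw.

```bash
python3 - <<'E'
from h import *
f=np.load('w0.npz');p,d=f['p'],f['d'];o=dict(eef_pos=f['e'],ee_rot=f['r'])
P=cloud('wrist',d,o);h=cv2.cvtColor(p,cv2.COLOR_RGB2HSV)
R=np.zeros(d.shape,bool);R[200:280,292:338]=1
m=(cv2.inRange(h,(3,180,170),(20,255,255))>0)&R
print(m.sum(),h[237,315],h[220,322],h[230,297])
q=P[m&(d>0)];print('orange z pct',np.percentile(q[:,2],[5,50,90,98]))
for lo,hi in((.076,.095),):
    t=q[(q[:,2]>lo)&(q[:,2]<hi)];b=cv2.minAreaRect(t[:,:2].astype(np.float32));print(len(t),b,t.mean(0))
    vx=cv2.fitLine(t[:,:2].astype(np.float32),cv2.DIST_L2,0,.01,.01).ravel();print('wing ang',np.degrees(np.arctan2(vx[1],vx[0])))
for uv in((327,208),(302,273),(315,237)): print(uv,ray('wrist',*uv,.0855,o),P[uv[1],uv[0]])
# block top by colour: corners
for uv in((289,200),(341,202),(289,258)):print('blk',ray('wrist',*uv,.048,o),h[uv[1]+4,uv[0]+4 if uv[0]<300 else uv[0]-4])
# fence top far edge & near edge, base board front edge
for uv in((147,140),(434,151)):print('board',ray('wrist',*uv,.018,o))
for uv in((126,279),(440,290),(156,254),(427,262)):print('fence',ray('wrist',*uv,.097,o),P[uv[1]-2,uv[0]])
E
python3 -c "
import cv2;i=cv2.imread('pics/w0.png')[190:310,260:380];cv2.imwrite('pics/w0c.png',cv2.resize(i,None,fx=5,fy=5,interpolation=cv2.INTER_NEAREST))"
```

```text
239 [ 11 255 158] [ 11 255 165] [ 12 201 113]
orange z pct [0.06031608 0.08486975 0.08689224 0.08767454]
223 ((0.5379146337509155, 0.08201519399881363), (0.010479461401700974, 0.06009071320295334), 79.8241958618164) [0.53754423 0.08185315 0.08400504]
wing ang -18.21761
(327, 208) [0.50391592 0.09103474 0.0855    ] [0.50727781 0.0916295  0.06947284]
(302, 273) [0.56799289 0.07269754 0.0855    ] [0.56809309 0.07269457 0.08523535]
(315, 237) [0.53188912 0.08227132 0.0855    ] [0.53315698 0.08233402 0.08102738]
blk [0.50661706 0.05434502 0.048     ] [ 12 203  93]
blk [0.50467669 0.10573059 0.048     ] [ 13 203 108]
blk [0.56688256 0.05789961 0.048     ] [ 12 196  52]
board [ 0.46027635 -0.09823577  0.018     ]
board [0.44934491 0.19903226 0.018     ]
fence [ 0.58290344 -0.09084231  0.097     ] [ 0.58218538 -0.09212353  0.09396066]
fence [0.57083763 0.20193816 0.097     ] [0.57028633 0.20285928 0.09334127]
fence [ 0.55591044 -0.06142522  0.097     ] [ 0.58187218 -0.09112157  0.017854  ]
fence [0.54440964 0.18563716 0.097     ] [0.5732447  0.21355121 0.00127635]
```

View pics/w0c.png

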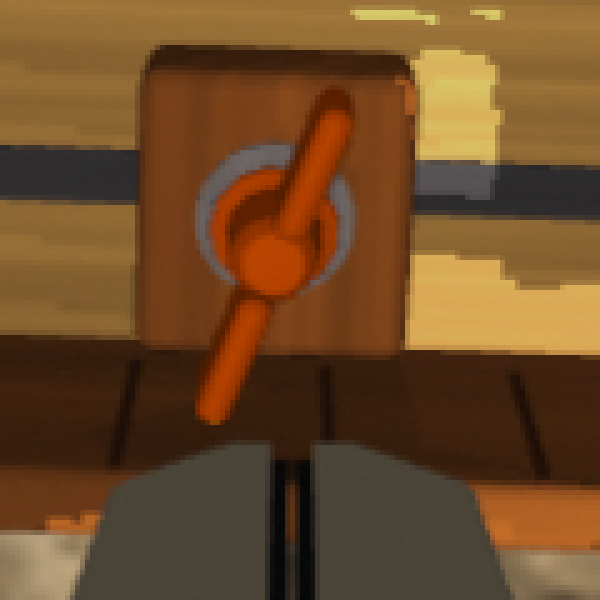

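The wings' midpoint puts the screw axis at about (0.5375, 0.082). Wing A points at −17° in world axes, so q≈3.48 and about 200° remain. My plan has two strokes:
1. Push the robot-side wing towards +y and then +x.
2. Push the other wing from the −y side round through −x.

Next I descend with the fingers shut.

>>> {"op": "send_rows", "data": {
  "series": [
    {"gripper": 0,"linear": [0.0065,-0.0276,-0.035],"twist": [0,0,0]},
    {"gripper": 0,"linear": [0.0065,-0.0276,-0.075],"twist": [0,0,0]},
    {"gripper": 0,"linear": [0.0065,-0.0276,-0.115],"twist": [0,0,0]},
    {"gripper": 0,"linear": [0.0065,-0.0276,-0.15],"twist": [0,0,0]},
    {"gripper": 0,"linear": [0.0065,-0.0276,-0.18],"twist": [0,0,0]}
  ]
}}

```text
time: 2.23
eef_pos: [0.5025, 0.0574, 0.1164]
ee_rot: [-3.141, -0.001, -3.066]
contact_force: [0.7, 0.4, -0.2]
gripper_width: 0.006
grip_force: 0.0
```

>>> {"op": "send_rows", "data": {
  "series": [
    {"gripper": 0,"linear": [0,0,-0.02],"twist": [0,0,0]},
    {"gripper": 0,"linear": [0,0,-0.04],"twist": [0,0,0]},
    {"gripper": 0,"linear": [0,0,-0.0565],"twist": [0,0,0]},
    {"gripper": 0,"linear": [0,0,-0.0565],"twist": [0,0,0]},
    {"gripper": 0,"linear": [0,0,-0.0565],"twist": [0,0,0]}
  ]
}}

```text
time: 2.65
eef_pos: [0.5027, 0.0576, 0.0615]
ee_rot: [-3.141, -0.002, -3.066]
contact_force: [-0.1, 0.4, -0.4]
gripper_width: 0.005
grip_force: 0.0
```

```bash
python3 - <<'E'
from h import *
o=arm.get_obs();print(o['eef_pos'],o['contact_force'])
p,d=arm.grab_frame('wrist');cv2.imwrite('pics/w1.png',p[...,::-1])
E
```

```text
[0.5027163  0.05762464 0.06153328] [-0.14947233  0.37254605 -0.4369109 ]
```

View pics/w1.png

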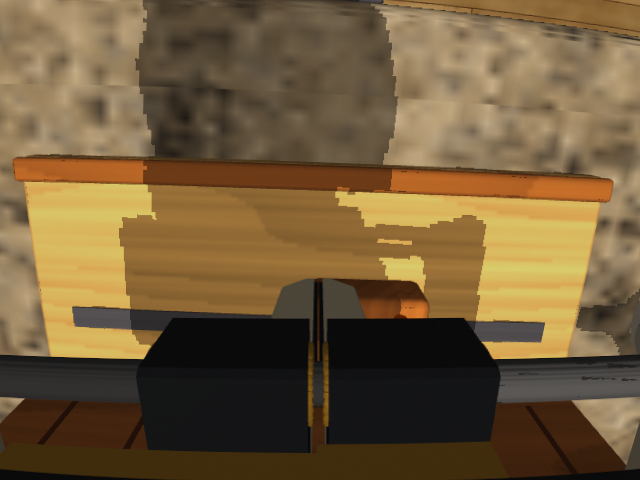

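The shut fingers are down at (318,280) on the −y side of the wing, which the gripper body hides. I start stroke 1.

>>> {"op": "send_rows", "data": {
  "series": [
    {"gripper": 0,"linear": [0.0005,0.004,0],"twist": [0,0,0]},
    {"gripper": 0,"linear": [0.001,0.008,0],"twist": [0,0,0]},
    {"gripper": 0,"linear": [0.0014,0.011,0],"twist": [0,0,0]},
    {"gripper": 0,"linear": [0.002,0.014,0],"twist": [0,0,0]},
    {"gripper": 0,"linear": [0.003,0.017,0],"twist": [0,0,0]}
  ]
}}

```text
time: 3.12
eef_pos: [0.5065, 0.075, 0.0626]
ee_rot: [-3.142, 0.001, -3.066]
contact_force: [-1.5, -1.7, 1.7]
gripper_width: 0.007
grip_force: 0.8
```

>>> {"op": "send_rows", "data": {
  "series": [
    {"gripper": 0,"linear": [0.001,0.002,0],"twist": [0,0,0]},
    {"gripper": 0,"linear": [0.002,0.004,0],"twist": [0,0,0]},
    {"gripper": 0,"linear": [0.0035,0.006,0],"twist": [0,0,0]},
    {"gripper": 0,"linear": [0.005,0.0076,0],"twist": [0,0,0]},
    {"gripper": 0,"linear": [0.0065,0.0095,0],"twist": [0,0,0]}
  ]
}}

```text
time: 3.53
eef_pos: [0.5125, 0.0842, 0.062]
ee_rot: [-3.142, -0.001, -3.066]
contact_force: [-1.5, -0.7, -0.1]
gripper_width: 0.007
grip_force: 0.9
```

>>> {"op": "send_rows", "data": {
  "series": [
    {"gripper": 0,"linear": [0.0018,0.0012,0],"twist": [0,0,0]},
    {"gripper": 0,"linear": [0.0035,0.0035,0],"twist": [0,0,0]},
    {"gripper": 0,"linear": [0.0053,0.006,0],"twist": [0,0,0]},
    {"gripper": 0,"linear": [0.006,0.01,0],"twist": [0,0,0]},
    {"gripper": 0,"linear": [0.007,0.014,0],"twist": [0,0,0]}
  ]
}}

```text
time: 3.95
eef_pos: [0.5191, 0.0979, 0.0619]
ee_rot: [-3.141, -0.002, -3.067]
contact_force: [-4.4, -2.8, 0.0]
gripper_width: 0.006
grip_force: 2.1
```

>>> {"op": "send_rows", "data": {
  "series": [
    {"gripper": 0,"linear": [0,0.004,0],"twist": [0,0,0]},
    {"gripper": 0,"linear": [0.001,0.008,0],"twist": [0,0,0]},
    {"gripper": 0,"linear": [0.003,0.011,0],"twist": [0,0,0]},
    {"gripper": 0,"linear": [0.005,0.012,0],"twist": [0,0,0]},
    {"gripper": 0,"linear": [0.0075,0.012,0],"twist": [0,0,0]}
  ]
}}

```text
time: 4.37
eef_pos: [0.527, 0.1108, 0.062]
ee_rot: [3.141, -0.001, -3.065]
contact_force: [-3.8, 2.2, -0.3]
gripper_width: 0.007
grip_force: 1.9
```

>>> {"op": "send_rows", "data": {
  "series": [
    {"gripper": 0,"linear": [0.0025,0,0],"twist": [0,0,0]},
    {"gripper": 0,"linear": [0.0025,0,0],"twist": [0,0,0]},
    {"gripper": 0,"linear": [-0.008,0,0],"twist": [0,0,0]},
    {"gripper": 0,"linear": [-0.02,0,0.02],"twist": [0,0,0]},
    {"gripper": 0,"linear": [-0.02,0,0.06],"twist": [0,0,0]}
  ]
}}

```text
time: 4.78
eef_pos: [0.5032, 0.1092, 0.1195]
ee_rot: [-3.14, -0.007, -3.066]
contact_force: [0.1, 0.0, -0.4]
gripper_width: 0.008
grip_force: 0.0
```

>>> {"op": "send_rows", "data": {
  "series": [
    {"gripper": 0,"linear": [-0.01,-0.02,0.04],"twist": [0,0,0]},
    {"gripper": 0,"linear": [-0.02,-0.03,0.08],"twist": [0,0,0]},
    {"gripper": 0,"linear": [-0.02,-0.03,0.12],"twist": [0,0,0]},
    {"gripper": 0,"linear": [-0.02,-0.03,0.16],"twist": [0,0,0]},
    {"gripper": 0,"linear": [-0.02,-0.03,0.17],"twist": [0,0,0]}
  ]
}}

```text
time: 5.2
eef_pos: [0.4892, 0.0797, 0.2983]
ee_rot: [3.14, 0.01, -3.068]
contact_force: [0.8, -0.1, 0.3]
gripper_width: 0.006
grip_force: 0.0
```

```bash
cat > wing.py <<'E'
from h import *
import sys
o=arm.get_obs();p,d=arm.grab_frame('wrist');print(o['eef_pos'],o['contact_force'])
P=cloud('wrist',d,o);h=cv2.cvtColor(p,cv2.COLOR_RGB2HSV)
m=(cv2.inRange(h,(3,180,110),(20,255,255))>0)&(d>0)&(P[...,2]>.068)&(P[...,2]<.092)&(np.hypot(P[...,0]-.5375,P[...,1]-.082)<.037)&(P[...,0]<.57)
t=P[m];l=cv2.fitLine(t[:,:2].astype(np.float32),cv2.DIST_L2,0,.01,.01).ravel()
print(len(t),t.mean(0),t.min(0),t.max(0),'ang',np.degrees(np.arctan2(l[1],l[0])),'ztop',np.percentile(t[:,2],[50,90]))
v,u=np.nonzero(m);a,b=int(v.mean()),int(u.mean());c=p[max(a-60,0):a+60,max(b-60,0):b+60]
cv2.imwrite(sys.argv[1],cv2.resize(c[...,::-1],None,fx=4,fy=4))
E
python3 wing.py pics/w2.png
```

```text
[0.48917742 0.07967751 0.29828056] [ 0.8282404  -0.1299292   0.26657341]
573 [0.53781035 0.08190481 0.08136558] [0.52266037 0.05267822 0.07141747] [0.55361426 0.11150091 0.08602415] ang 64.85779 ztop [0.08235099 0.08413556]
```

View pics/w2.png

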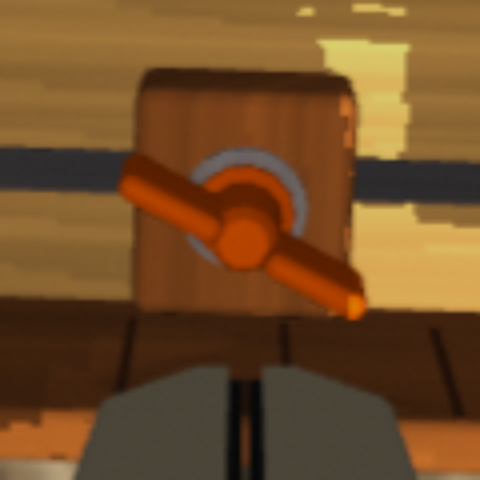

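The crop shows the wings now lying at about 65°/−115° in world axes: the far-left wing tip is at (125,180) and the right one at (360,300). That gives q≈5.19 with 104° to go, and the bystanders have not been touched. Next is stroke 2 on the −y side.

>>> {"op": "send_rows", "data": {
  "series": [
    {"gripper": 0,"linear": [0.02,-0.015,-0.03],"twist": [0,0,0]},
    {"gripper": 0,"linear": [0.04,-0.03,-0.06],"twist": [0,0,0]},
    {"gripper": 0,"linear": [0.0575,-0.038,-0.09],"twist": [0,0,0]},
    {"gripper": 0,"linear": [0.0575,-0.038,-0.125],"twist": [0,0,0]},
    {"gripper": 0,"linear": [0.0575,-0.038,-0.16],"twist": [0,0,0]}
  ]
}}

```text
time: 5.67
eef_pos: [0.5455, 0.041, 0.1304]
ee_rot: [-3.141, 0.002, -3.068]
contact_force: [0.5, 0.6, -0.1]
gripper_width: 0.006
grip_force: 0.0
```

>>> {"op": "send_rows", "data": {
  "series": [
    {"gripper": 0,"linear": [0,0,-0.025],"twist": [0,0,0]},
    {"gripper": 0,"linear": [0,0,-0.05],"twist": [0,0,0]},
    {"gripper": 0,"linear": [0,0,-0.07],"twist": [0,0,0]},
    {"gripper": 0,"linear": [0,0,-0.077],"twist": [0,0,0]},
    {"gripper": 0,"linear": [0,0,-0.077],"twist": [0,0,0]}
  ]
}}

```text
time: 6.08
eef_pos: [0.5435, 0.0417, 0.0533]
ee_rot: [-3.141, -0.003, -3.066]
contact_force: [-0.7, -0.4, 0.3]
gripper_width: 0.004
grip_force: 0.0
```

>>> {"op": "send_rows", "data": {
  "series": [
    {"gripper": 0,"linear": [0,0,0.007],"twist": [0,0,0]},
    {"gripper": 0,"linear": [-0.004,0.001,0.007],"twist": [0,0,0]},
    {"gripper": 0,"linear": [-0.007,0.0025,0.007],"twist": [0,0,0]},
    {"gripper": 0,"linear": [-0.0096,0.0036,0.007],"twist": [0,0,0]},
    {"gripper": 0,"linear": [-0.0126,0.006,0.007],"twist": [0,0,0]}
  ]
}}

```text
time: 6.5
eef_pos: [0.5327, 0.0479, 0.0632]
ee_rot: [-3.141, 0.002, -3.066]
contact_force: [0.3, -1.8, 0.8]
gripper_width: 0.007
grip_force: 0.9
```

>>> {"op": "send_rows", "data": {
  "series": [
    {"gripper": 0,"linear": [-0.0015,0.0015,0],"twist": [0,0,0]},
    {"gripper": 0,"linear": [-0.003,0.0027,0],"twist": [0,0,0]},
    {"gripper": 0,"linear": [-0.005,0.005,0],"twist": [0,0,0]},
    {"gripper": 0,"linear": [-0.007,0.0073,0],"twist": [0,0,0]},
    {"gripper": 0,"linear": [-0.012,0.01,0],"twist": [0,0,0]}
  ]
}}

```text
time: 6.92
eef_pos: [0.5208, 0.0585, 0.0621]
ee_rot: [3.142, 0.001, -3.066]
contact_force: [1.1, -1.7, -0.6]
gripper_width: 0.005
grip_force: 0.7
```

>>> {"op": "send_rows", "data": {
  "series": [
    {"gripper": 0,"linear": [-0.003,0.0015,0],"twist": [0,0,0]},
    {"gripper": 0,"linear": [-0.005,0.0032,0],"twist": [0,0,0]},
    {"gripper": 0,"linear": [-0.008,0.0055,0],"twist": [0,0,0]},
    {"gripper": 0,"linear": [-0.011,0.0075,0],"twist": [0,0,0]},
    {"gripper": 0,"linear": [-0.0127,0.0095,0],"twist": [0,0,0]}
  ]
}}

```text
time: 7.33
eef_pos: [0.507, 0.0677, 0.0621]
ee_rot: [-3.141, -0.0, -3.066]
contact_force: [0.9, -2.7, -0.9]
gripper_width: 0.002
grip_force: 0.8
```

>>> {"op": "send_rows", "data": {
  "series": [
    {"gripper": 0,"linear": [0.0002,0.0012,0],"twist": [0,0,0]},
    {"gripper": 0,"linear": [0.0004,0.0025,0],"twist": [0,0,0]},
    {"gripper": 0,"linear": [0.0006,0.0038,0],"twist": [0,0,0]},
    {"gripper": 0,"linear": [0.0008,0.005,0],"twist": [0,0,0]},
    {"gripper": 0,"linear": [0.0008,0.005,0],"twist": [0,0,0]}
  ]
}}

```text
time: 7.75
eef_pos: [0.508, 0.0729, 0.062]
ee_rot: [3.142, -0.001, -3.066]
contact_force: [-1.4, -0.0, -0.1]
gripper_width: 0.003
grip_force: 0.8
```

>>> {"op": "send_rows", "data": {
  "series": [
    {"gripper": 0,"linear": [0.0003,0.0006,0],"twist": [0,0,0]},
    {"gripper": 0,"linear": [0.0006,0.0012,0],"twist": [0,0,0]},
    {"gripper": 0,"linear": [0.0009,0.0018,0],"twist": [0,0,0]},
    {"gripper": 0,"linear": [0.001,0.002,0],"twist": [0,0,0]},
    {"gripper": 0,"linear": [0.001,0.002,0],"twist": [0,0,0]}
  ]
}}

```text
time: 8.17
eef_pos: [0.5093, 0.0747, 0.0621]
ee_rot: [3.142, -0.0, -3.066]
contact_force: [-1.6, -1.1, 0.3]
gripper_width: 0.001
grip_force: 0.9
```

>>> {"op": "send_rows", "data": {
  "series": [
    {"gripper": 0,"linear": [0.0003,0.0006,0],"twist": [0,0,0]},
    {"gripper": 0,"linear": [0.0006,0.0012,0],"twist": [0,0,0]},
    {"gripper": 0,"linear": [0.0009,0.0018,0],"twist": [0,0,0]},
    {"gripper": 0,"linear": [0.001,0.002,0],"twist": [0,0,0]},
    {"gripper": 0,"linear": [0.001,0.002,0],"twist": [0,0,0]}
  ]
}}

```text
time: 8.58
eef_pos: [0.5104, 0.0768, 0.0621]
ee_rot: [3.142, 0.0, -3.066]
contact_force: [-2.3, -1.9, 0.3]
gripper_width: 0.003
grip_force: 0.9
```

>>> {"op": "send_rows", "data": {
  "series": [
    {"gripper": 0,"linear": [0.0003,0.0004,0],"twist": [0,0,0]},
    {"gripper": 0,"linear": [0.0006,0.0008,0],"twist": [0,0,0]},
    {"gripper": 0,"linear": [0.0009,0.0012,0],"twist": [0,0,0]},
    {"gripper": 0,"linear": [0.001,0.0014,0],"twist": [0,0,0]},
    {"gripper": 0,"linear": [0.001,0.0014,0],"twist": [0,0,0]}
  ]
}}

```text
time: 9.0
eef_pos: [0.5114, 0.0781, 0.0621]
ee_rot: [3.142, 0.0, -3.066]
contact_force: [-3.0, 0.0, -0.3]
gripper_width: 0.004
grip_force: 0.9
```

>>> {"op": "send_rows", "data": {
  "series": [
    {"gripper": 0,"linear": [0.0003,0.0004,0],"twist": [0,0,0]},
    {"gripper": 0,"linear": [0.0006,0.0008,0],"twist": [0,0,0]},
    {"gripper": 0,"linear": [0.0009,0.0012,0],"twist": [0,0,0]},
    {"gripper": 0,"linear": [0.001,0.0014,0],"twist": [0,0,0]},
    {"gripper": 0,"linear": [0.001,0.0014,0],"twist": [0,0,0]}
  ]
}}

```text
time: 9.42
eef_pos: [0.5121, 0.0792, 0.0621]
ee_rot: [-3.141, -0.001, -3.066]
contact_force: [-2.9, -2.2, -0.1]
gripper_width: 0.009
grip_force: 1.7
```

>>> {"op": "send_rows", "data": {
  "series": [
    {"gripper": 0,"linear": [0.0003,0.0004,0],"twist": [0,0,0]},
    {"gripper": 0,"linear": [0.0006,0.0008,0],"twist": [0,0,0]},
    {"gripper": 0,"linear": [0.0009,0.0012,0],"twist": [0,0,0]},
    {"gripper": 0,"linear": [0.001,0.0014,0],"twist": [0,0,0]},
    {"gripper": 0,"linear": [0.001,0.0014,0],"twist": [0,0,0]}
  ]
}}

```text
time: 9.83
eef_pos: [0.5127, 0.0802, 0.062]
ee_rot: [-3.141, -0.001, -3.066]
contact_force: [-4.0, -4.2, 0.2]
gripper_width: 0.004
grip_force: 2.9
```

>>> {"op": "send_rows", "data": {
  "series": [
    {"gripper": 0,"linear": [0.0003,0.0004,0],"twist": [0,0,0]},
    {"gripper": 0,"linear": [0.0006,0.0008,0],"twist": [0,0,0]},
    {"gripper": 0,"linear": [0.0009,0.0012,0],"twist": [0,0,0]},
    {"gripper": 0,"linear": [0.001,0.0014,0],"twist": [0,0,0]},
    {"gripper": 0,"linear": [0.001,0.0014,0],"twist": [0,0,0]}
  ]
}}

```text
time: 10.25
eef_pos: [0.5131, 0.0811, 0.0619]
ee_rot: [-3.14, -0.002, -3.067]
contact_force: [-5.9, -5.7, 1.3]
gripper_width: 0.007
grip_force: 4.0
```

>>> {"op": "send_rows", "data": {
  "series": [
    {"gripper": 0,"linear": [-0.003,-0.004,0],"twist": [0,0,0]},
    {"gripper": 0,"linear": [-0.01,-0.015,0],"twist": [0,0,0]},
    {"gripper": 0,"linear": [-0.018,-0.025,0.01],"twist": [0,0,0]},
    {"gripper": 0,"linear": [-0.02,-0.025,0.05],"twist": [0,0,0]},
    {"gripper": 0,"linear": [-0.02,-0.025,0.09],"twist": [0,0,0]}
  ]
}}

```text
time: 10.67
eef_pos: [0.4925, 0.0555, 0.1526]
ee_rot: [-3.141, -0.003, -3.068]
contact_force: [1.3, 0.5, -0.0]
gripper_width: 0.006
grip_force: 0.0
```

>>> {"op": "send_rows", "data": {
  "series": [
    {"gripper": 0,"linear": [0,0.01,0.04],"twist": [0,0,0]},
    {"gripper": 0,"linear": [0,0.02,0.08],"twist": [0,0,0]},
    {"gripper": 0,"linear": [0,0.02,0.12],"twist": [0,0,0]},
    {"gripper": 0,"linear": [0,0.02,0.145],"twist": [0,0,0]},
    {"gripper": 0,"linear": [0,0.02,0.145],"twist": [0,0,0]}
  ]
}}

```text
time: 11.08
eef_pos: [0.4965, 0.0769, 0.3033]
ee_rot: [3.139, 0.01, -3.067]
contact_force: [0.6, 0.1, -0.5]
gripper_width: 0.006
grip_force: 0.0
```

```bash
python3 wing.py pics/w3.png
```

```text
[0.49646019 0.07690442 0.30331271] [ 0.55788014  0.13744562 -0.52147031]
552 [0.53764776 0.08173998 0.07880554] [0.51245876 0.06078484 0.07082789] [0.56382361 0.1030863  0.0832932 ] ang -39.05414 ztop [0.07987083 0.08168728]
```

View pics/w3.png

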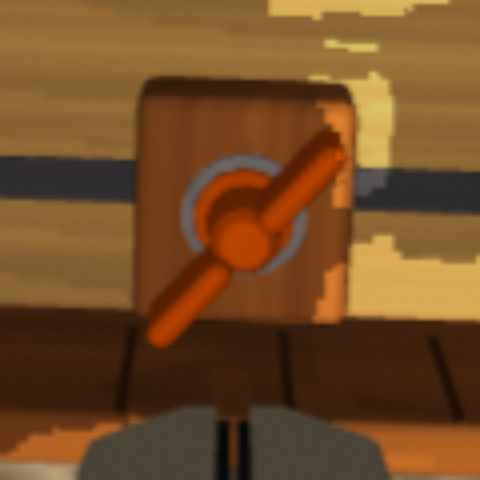

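The wings lie along −39° in world axes, with tips at (335,145) and (160,335) in the crop. That is −41° in the block frame, which is q≈7.0, and the firm rise in force agrees. The arm is clear, so I hand in the job.

```bash
python3 -c "
from station import arm
print(arm.close_job())"
```

```text
the job is handed in; nothing more can be done
None
```

I tightened the wing screw to its stop (joint value about 7.0 from the last wrist view), kept clear of the jars and mug, finished with the arm clear of everything, and handed the job in after about 11 s; no verdict came back.

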